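# Load the tube reader and hold its light flap at the set angle

### The arm

A 6-joint arm with a two-finger parallel gripper is mounted at the origin on the work surface. World frame = base frame: x ahead of the robot, y to its left, z up, the work surface at z = 0. Lengths are in m, angles in rad, forces in N, time in s.
With the tool pointing down it reaches from about 0.375 to 0.9 m from the base axis. Payload 3.1 kg.
Tool frame: the origin (TCP) lies at the very end of the fingers, on their centre line; the grasp point (between the pads) lies 19 mm behind it; z points along the fingers, y is the line along which they close (so a half turn about z gives the same grasp; the last joint's range is limited). The gripper opens to 85 mm and grips with 20 to 120 N. Pads are 22 mm wide; open, the fingers measure 114 mm over their backs; the gripper's body (76 mm by 85 mm) begins 54 mm behind the grasp point. The pads swing forward as they close: fully open they stand 13 mm farther back than shut.
Start: joints at [1.119, 0.527, 1.433, -0, 1.181, -0.178], TCP at [0.169, 0.602, 0.231] pointing down, gripper open.
Joint ranges: [-3.08, 3.08], [-0.75, 2.2], [0.22, 2.44], [-1.43, 4.57], [0, 2.65], [-2.85, 2.85]. Speed limits (rad/s): [2.79, 2.79, 3.14, 3.14, 3.14, 3.14].

### API

Orientations are given as [roll, pitch, yaw] about the fixed x, y, z axes, in that order (R = Rz(yaw) Ry(pitch) Rx(roll)).
In Python, from plant import * gives the robot as it stands.
- The arm moves only by the tool carry_out, never from a script. Its arguments are lists of equal length, an entry for each row: "fingers": the closure, from -1 (fully open) to 1 (shut); "travel": the shift along the world's x, y, z in m, a list of three; "delta_rot": the turn, a rotation vector about the world's x, y, z in degrees, a list of three. In form: {"fingers": [fingers, ...], "travel": [[x, y, z], ...], "delta_rot": [[ax, ay, az], ...]}. A call has 1 to 12 rows; each row shifts and turns the commanded pose from where the row before left it; what a row does not reach is not made up. A row lasts 1/12 s, in which the tool goes at most 41.7 mm and 7.16 degrees, less where a joint would pass 70% of its speed; a pose out of reach is approached as far as the arm can. A call with a gripper value outside its range is refused whole. The fingers move at their own pace and stop on an object; the grip force is fixed at half the most. Time passes only in rows, so rows that do not move let the fingers close. It gives the time, the measured TCP pose, the force, the opening and the grip force at its end, in the units of the state.
- observe(): the state, without advancing time (a new reading comes with each control period).
- snapshot(name): name is "scene" or "side" or "wrist"; returns the picture (384x512x3 uint8, red, green, blue); there is no depth.
- calibration(name): a dict with "mtx" (3x3 intrinsics, pixels), "R" (3x3) and "t" (3): a world point X has camera coordinates R X + t; the wrist camera has in their place "hand_eye" (4x4, takes a point from camera to tool coordinates, whose origin is the TCP and whose axes are the flange's). Camera axes: x right, y down, z forward; pixel columns grow to the right and rows downward; lengths in m; the calibration is good to about 2 mm. A picture is of the moment at which its call begins: read the wrist's pose just before it. calibration takes no time and is no camera call.
- sign_off(): hands the job in; it is judged then, once.
Trained networks look in the newest picture that a camera, given by its name, has taken for a name from the list of things; names that differ only in an ending like _2 or _b are one class to them, and where a whole thing is asked for, a point or a joint stands for the part that bears it (a point fixed in the world has none). Each returns a list of dicts, best first, with "score" (0 to 1); they miss things now and then, are a little off and sometimes report something else, mostly with a low value. They report only what shows in the picture. A call takes as long as a camera call. They do not tell look-alikes from the thing itself.
- silhouettes(camera, thing): "mask" (384x512 bool, what is visible of it) and "uv" ([column, row] in pixels, amid what is visible of it).
The state is a dict: "time_s": time; "joints": joint angles; "qvel": joint speeds; "joint_efforts": joint torques, N m; "tool_pos": TCP position; "tcp_rot": TCP orientation; "ft_force": force on the tool from outside, world axes, zero at the start; "ft_torque": the same for the moment, N m; "gripper_width": finger opening in m; "gripper_force": force on a finger pad.
Only numpy, scipy, OpenCV 4.12 (cv2) and the standard library are available. Lean on these libraries where they do the work, as an engineer would, in place of code of your own. Each camera call takes 0.05 s, during which the arm holds its last target. There are 200 camera calls.

### The job

Load the tube reader from the black rack: first stand the long uncapped tube in the one-dot pocket, then the short capped tube in the two-dot pocket, each upright, down to the bottom and let go. Then lift the reader's flap by its thumb disc until it lies parallel with the set arm beside it, and keep holding it there: the flap falls if released, so finish while holding it still. Leave the set arm, the small vial, the canister, the wash bottle and the steel carrier as they are.

Things in the scene. Friction and masses are not known exactly. Their poses are not given: they have to be found in the camera images.
- reader: Fixed tube reader: a white housing (150 x 190 x 55 mm high) towards the robot and behind it a grey pocket block (70 x 180 x 50 mm high). Origin on the bench under it, z up, x from the flap's thumb disc towards the pocket block, y to the side of the set arm. Housing front face at x = -115 mm, pocket row at x = +80 mm.
- pocket1 (a point): Centre of the mouth of the one-dot pocket (set-arm side, y = +60 mm on the reader) in the top of the grey block, 50 mm above the bench; axes as the reader's. Each of the three pockets is a round upright hole, 20 mm wide with a 3 mm chamfer, 40 mm deep, 60 mm apart in a row along the reader's y; small raised dots behind each number it 1, 2, 3.
- pocket2 (a point): Centre of the mouth of the two-dot pocket (the middle one), otherwise as pocket1.
- flap (a joint): Angle of the flap in rad: 0 lying flat (its start), growing as its front edge is lifted; stop at 1.6. A flat aluminium panel 145 mm long from hinge to front edge, 170 mm wide, 4 mm thick, 0.17 to 0.35 kg, on a nearly frictionless hinge along the reader's y: it falls flat when let go.
- flap_hinge (a point): Middle of the flap's hinge axis, 62 mm above the bench; its axes turn with the flap (x from the front edge to the hinge, y along the hinge, z off the panel's top face).
- flap_grip (a point): Centre of the black thumb disc beyond the flap's front edge, mid-width: 40 mm diameter, 14 mm thick, standing on edge with its axis along the hinge; pinch its flat faces (close along the reader's y) from above: it may turn between the pads. The point lies 160 mm before the hinge axis and 18 mm above it when flat (flap's x and z). Free space below and before it. Axes turn with the flap.
- set_arm (a joint): Angle of the set arm in rad, measured as the flap's: the angle that the flap must have. It differs each time and stays where it is (stiff hinge).
- set_tip (a point): Ball (16 mm) at the free end of the set arm, a thin dark steel bar (145 x 6 x 10 mm) on the flap's hinge line beside the flap, 108 mm from the middle of the hinge. The ball lies 150 mm in front of the hinge axis and 2 mm above it when the arm is flat; axes turn with the arm.
- rack: Fixed black tube rack, 190 x 60 x 50 mm high, on the bench to the left or right of the reader. Origin under its centre, x along its row of three round holes (60 mm apart, 20 mm wide, 40 mm deep; floor 10 mm above the bench). Holds the long tube, the short tube and the vial in any order.
- long_tube: Long white tube without a cap: 16 mm diameter, 100 mm high, foot narrowed to 12 mm. Origin at the centre of its foot, z up along it. In the rack it stands 60 mm out.
- short_tube: Short white tube, 16 mm diameter, foot narrowed to 12 mm, 75 mm high including its grey cap (22 mm diameter, top 16 mm). Origin at the centre of its foot, z up along it. In the rack it stands 35 mm out.
- vial: Small white vial without a cap, 16 mm diameter, 55 mm high, stands 15 mm out of the rack; to be left there. Origin at the foot.
- canister: Green metal cup, 84 mm diameter, 110 mm high, standing on the side opposite the rack; leave alone. Origin at the foot.
- wash_bottle: White bottle, 66 mm diameter, 150 mm high; leave alone. Origin at the foot.
- carrier: Steel six-tube carrier, 62 x 94 x 70 mm high; leave alone. Origin at the foot.
Mind the look-alikes: they are no part of the job. Leave any pink look-alike of the short_tube alone.

How it is judged:
By the outcome, as a careful person would: the job done as asked, in the order asked, and still so for the second after the job is handed in, while the arm keeps its last pose, push and grip.
It also fails if it takes over 72 s, if anything falls off the work surface, if the arm or the gripper's body presses on something with over 40 N, if the wrist force passes 120 N, or if a joint passes its speed limit or range.

## Working session

There is one attempt and no reset: what is moved stays moved. The work goes in short steps, Python scripts to look and compute and a tool call to move; the robot and the scene stay as the last step left them, time stands still between calls to the robot, and variables do not carry over. Pictures are saved under pics/ and viewed, at most 10 in all, crops included, and the job is handed in when it is done.

Besides the shell and the picture viewer there is one more tool, called after "Emit:" by a JSON object that holds its "fn" and its "kwargs", one argument or row to a line. carry_out: Moves the arm, as the interface text tells. Its arguments: {"type":"object","properties":{"fingers":{"type":"array"},"travel":{"type":"array"},"delta_rot":{"type":"array"}},"required":["fingers","travel","delta_rot"]}

```bash
ls; mkdir -p pics
python3 - <<'E'
from plant import *
import cv2,numpy as np
s=observe();print({k:np.round(v,3) for k,v in s.items()})
a=snapshot("scene");b=snapshot("side")
cv2.imwrite("pics/a.png",a[:,:,::-1]);cv2.imwrite("pics/b.png",b[:,:,::-1])
np.savez("ab.npz",a=a,b=b)
for n in("scene","side","wrist"):print(n,calibration(n))
for c in("scene","side"):
  for t in("reader","rack","long_tube","short_tube","vial","flap","set_tip","flap_grip","canister","wash_bottle","carrier"):
    print(c,t,[(round(d["score"],2),np.round(d["uv"]),int(d["mask"].sum())) for d in silhouettes(c,t)])
E
```

```text
pics
{'time_s': np.float64(0.0), 'joints': array([ 1.119,  0.528,  1.434,  0.   ,  1.181, -0.179]), 'qvel': array([-0.002, -0.001, -0.001,  0.002,  0.   , -0.   ]), 'joint_efforts': array([-1.0000e-03, -4.4235e+01, -1.7803e+01, -0.0000e+00,  8.0000e-03,
        0.0000e+00]), 'tool_pos': array([0.169, 0.601, 0.23 ]), 'tcp_rot': array([-3.139, -0.   ,  2.868]), 'ft_force': array([-0.767,  0.626,  0.163]), 'ft_torque': array([-0.057,  0.068, -0.012]), 'gripper_force': np.float64(0.0), 'gripper_width': np.float64(0.085)}
scene {'mtx': array([[444.96926209,   0.        , 256.33194642],
       [  0.        , 444.96926209, 187.65120457],
       [  0.        ,   0.        ,   1.        ]]), 'R': array([[ 0.07062561,  0.99730706, -0.01976483],
       [ 0.61763049, -0.05928036, -0.7842311 ],
       [-0.78329088,  0.04317944, -0.62015396]]), 't': array([-0.01041463, -0.29108739,  1.85225207])}
side {'mtx': array([[370.45331858,   0.        , 254.57674359],
       [  0.        , 370.45331858, 191.98615208],
       [  0.        ,   0.        ,   1.        ]]), 'R': array([[ 0.90626765, -0.4226796
[... 1242 characters left out ...]
9, array([358., 165.]), 846)]
side reader [(0.97, array([248., 192.]), 6062), (0.29, array([255., 124.]), 731)]
side rack []
side long_tube [(0.71, array([258., 301.]), 159)]
side short_tube [(0.77, array([303., 330.]), 178), (0.6, array([272., 264.]), 175), (0.51, array([276., 350.]), 215)]
side vial [(0.54, array([310., 284.]), 63), (0.49, array([216., 147.]), 110)]
side flap [(0.78, array([236., 193.]), 2561)]
side set_tip [(0.49, array([213., 148.]), 117)]
side flap_grip [(0.69, array([235., 197.]), 2670)]
side canister [(0.88, array([184., 135.]), 929), (0.51, array([235., 196.]), 2699)]
side wash_bottle [(0.68, array([258., 126.]), 774)]
side carrier [(0.58, array([354., 268.]), 1485)]
```

Run:
```python
import cv2
a=cv2.imread("pics/a.png");b=cv2.imread("pics/b.png")
cv2.imwrite("pics/a2.png",cv2.resize(a[130:270,110:400],(800,386),interpolation=cv2.INTER_CUBIC))
cv2.imwrite("pics/b2.png",cv2.resize(b[90:384,130:400],(551,600),interpolation=cv2.INTER_CUBIC))
```

```text
(no output)
```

View pics/a2.png

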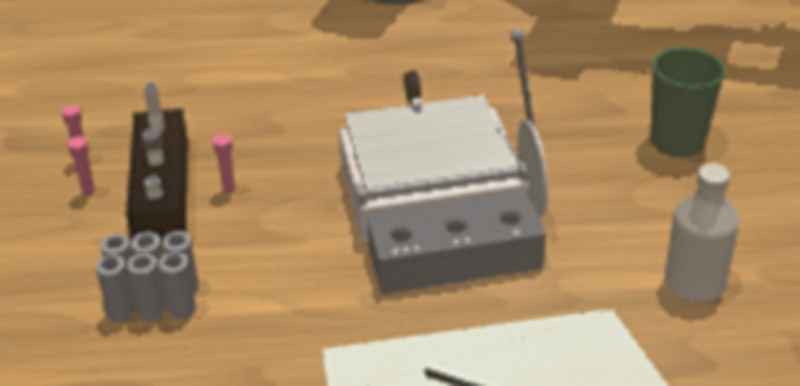

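View pics/b2.png

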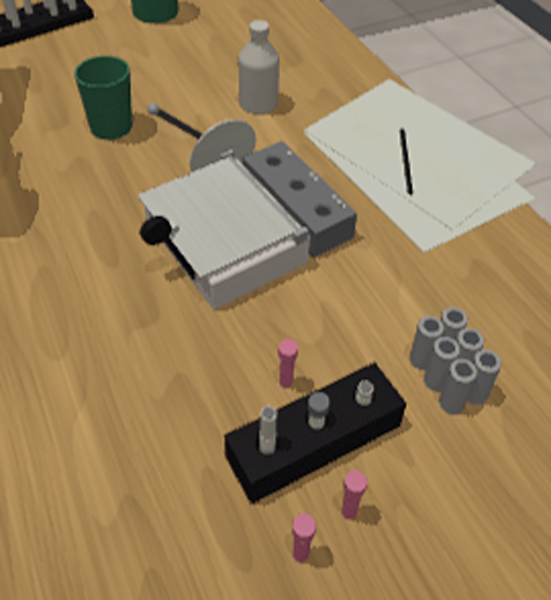

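The scene picture (crop coordinates) shows the pockets at (510,219), (456,228) and (402,236), with the set ball at (517,34). In the rack row are the long tube (152,88), short capped tube (152,133) and vial (152,181). The side picture agrees; the three pink look-alikes stand beside the rack.

```bash
cat > h.py <<'E'
from plant import *
import numpy as np, cv2
from scipy.spatial.transform import Rotation as Ro
def fullA(p): return np.array(p)/(800/290)+[110,130]
def fullB(p): return np.array(p)/(551/270)+[130,90]
def cam(name,st=None):
    c=calibration(name);K=c["mtx"]
    if name!="wrist": return K,c["R"],c["t"]
    T=np.eye(4);T[:3,:3]=Ro.from_euler("xyz",st["tcp_rot"]).as_matrix();T[:3,3]=st["tool_pos"]
    M=np.linalg.inv(T@c["hand_eye"]);return K,M[:3,:3],M[:3,3]
def onz(C,uv,z):
    K,R,t=C;o=-R.T@t;d=R.T@np.linalg.solve(K,[uv[0],uv[1],1.]);return o+d*(z-o[2])/d[2]
def proj(C,X):
    K,R,t=C;p=(R@np.atleast_2d(X).T).T+t;p=p@K.T;return p[:,:2]/p[:,2:]
def tri(Cs,uvs):
    A=[];b=[]
    for C,uv in zip(Cs,uvs):
        K,R,t=C;o=-R.T@t;d=R.T@np.linalg.solve(K,[uv[0],uv[1],1.]);d/=np.linalg.norm(d);P=np.eye(3)-np.outer(d,d);A.append(P);b.append(P@o)
    return np.linalg.solve(sum(A),sum(b))
E
python3 - <<'E'
from h import *
A=cam("scene");B=cam("side")
for n,a,b,z in[("p1",(510,219),(274,161),.05),("p2",(456,228),(297,185),.05),("p3",(402,236),(323,211),.05),("long",(152,88),(268,411),.11),("short",(152,133),(318,397),.085),("vial",(152,181),(365,383),.065),("ball",(517,34),(153,108),.2),("disc",(412,83),(155,230),.08)]:
    a=fullA(a);b=fullB(b);print(n,onz(A,a,z).round(3),onz(B,b,z).round(3),tri([A,B],[a,b]).round(3))
E
```

```text
p1 [0.647 0.08  0.05 ] [0.641 0.076 0.05 ] [0.643 0.081 0.046]
p2 [0.656 0.021 0.05 ] [0.648 0.017 0.05 ] [0.65  0.022 0.045]
p3 [ 0.663 -0.037  0.05 ] [ 0.656 -0.043  0.05 ] [ 0.659 -0.038  0.045]
long [ 0.448 -0.311  0.11 ] [ 0.442 -0.314  0.11 ] [ 0.443 -0.312  0.106]
short [ 0.502 -0.31   0.085] [ 0.502 -0.308  0.085] [ 0.502 -0.309  0.086]
vial [ 0.564 -0.307  0.065] [ 0.563 -0.304  0.065] [ 0.563 -0.306  0.066]
ball [0.516 0.101 0.2  ] [0.47  0.076 0.2  ] [0.479 0.107 0.176]
disc [ 0.425 -0.008  0.08 ] [ 0.431 -0.01   0.08 ] [ 0.43  -0.01   0.082]
```

Emit:
{"fn": "carry_out", "kwargs": {
  "fingers": [0, 0, 0, 0, 0, 0, 0, 0, 0],
  "travel": [
    [0.018, -0.031, 0.007],
    [0.018, -0.031, 0.007],
    [0.018, -0.031, 0.007],
    [0.018, -0.031, 0.007],
    [0.018, -0.031, 0.007],
    [0.018, -0.031, 0.007],
    [0.018, -0.031, 0.007],
    [0.018, -0.031, 0.007],
    [0.018, -0.031, 0.007]
  ],
  "delta_rot": [
    [0, 0, -3.8],
    [0, 0, -3.8],
    [0, 0, -3.8],
    [0, 0, -3.8],
    [0, 0, -3.8],
    [0, 0, -3.8],
    [0, 0, -3.8],
    [0, 0, -3.8],
    [0, 0, -3.8]
  ]
}}

```text
time_s: 1.95
tool_pos: [0.3315, 0.3212, 0.2949]
tcp_rot: [3.141, 0.0, 2.268]
ft_force: [-0.1, 0.0, 0.3]
gripper_width: 0.0428
gripper_force: 0.0
```

Emit:
{"fn": "carry_out", "kwargs": {
  "fingers": [0, 0, 0, 0, 0, 0, 0, 0, 0, 0, 0],
  "travel": [
    [0.02, -0.031, 0.007],
    [0.02, -0.031, 0.007],
    [0.02, -0.031, 0.007],
    [0.02, -0.031, 0.007],
    [0.02, -0.031, 0.007],
    [0.02, -0.031, 0.007],
    [0.02, -0.031, 0.007],
    [0.02, -0.031, 0.007],
    [0.02, -0.031, 0.007],
    [0, 0, 0],
    [0, 0, 0]
  ],
  "delta_rot": [
    [0, 0, -3.8],
    [0, 0, -3.8],
    [0, 0, -3.8],
    [0, 0, -3.8],
    [0, 0, -3.8],
    [0, 0, -3.8],
    [0, 0, -3.8],
    [0, 0, -3.8],
    [0, 0, -3.8],
    [0, 0, 0],
    [0, 0, 0]
  ]
}}

```text
time_s: 2.87
tool_pos: [0.512, 0.042, 0.3575]
tcp_rot: [3.141, -0.0, 1.671]
ft_force: [-0.1, 0.4, -1.0]
gripper_width: 0.043
gripper_force: 0.0
```

Run:
```python
from h import *
s=observe();print(s["tool_pos"],s["tcp_rot"],s["gripper_width"])
w=snapshot("wrist");np.save("w1.npy",np.array([s["tool_pos"],s["tcp_rot"]]))
cv2.imwrite("pics/w1.png",cv2.resize(w[:,:,::-1],(800,600),interpolation=cv2.INTER_CUBIC))
```

```text
[0.51197113 0.04200945 0.35746094] [ 3.14090400e+00 -8.27034139e-05  1.67076769e+00] 0.04295474601724379
```

View pics/w1.png

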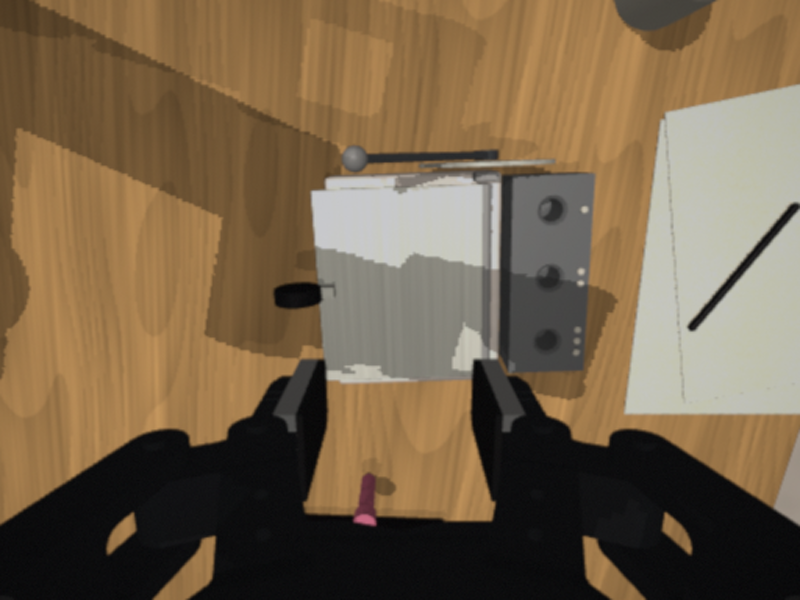

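The wrist picture shows the pockets at (551,209), (549,276) and (546,341). The ball is at (355,158), the thumb disc about (299,295), and the block's top corners are (593,173) and (583,370).

Run:
```python
from h import *
p,r=np.load("w1.npy");W=cam("wrist",dict(tool_pos=p,tcp_rot=r));A=cam("scene");B=cam("side")
f=lambda u:np.array(u)*.64
P=[onz(W,f(u),.05) for u in[(551,209),(549,276),(546,341)]]
for q in P+[onz(W,f(u),.05) for u in[(593,173),(583,370)]]:print(q.round(4))
d=P[0]-P[2];yaw=np.arctan2(-d[0],d[1]);print("yaw",yaw,np.linalg.norm(d))
x=np.array([np.cos(yaw),np.sin(yaw),0]);y=np.array([-x[1],x[0],0]);o=np.mean(P,0)-.08*x;print("o",o)
b=tri([W,A,B],[f((355,158)),fullA((517,34)),fullB((153,108))]);bw=tri([W,B],[f((355,158)),fullB((153,108))])
for q in(b,bw):print("ball",q,(q-o)@x,(q-o)@y)
q=onz(W,f((299,295)),.08);print("disc",q,(q-o)@x,(q-o)@y)
for n,u in(("long",(152,88)),):pass
for n,a,z in[("pinkR",(222,140),.075),("p2",(72,112),.075),("p3",(78,145),.075)]:print(n,onz(A,fullA(a),z))
```

```text
[0.6402 0.0799 0.05  ]
[0.6489 0.0213 0.05  ]
[ 0.657  -0.0397  0.05  ]
[0.6703 0.1134 0.05  ]
[ 0.6966 -0.0647  0.05  ]
yaw 0.1393154300349989 0.12083045790715638
o [0.56948169 0.0093824  0.05      ]
ball [0.47877501 0.10641557 0.17608394] -0.07635331968492658 0.10868904256249913
ball [0.47867491 0.10581629 0.17643499] -0.07653566741400387 0.10810947702059072
disc [ 0.43274123 -0.0103257   0.08      ] -0.13815239704579602 -0.0005286558282820777
pinkR [ 0.50923778 -0.23143235  0.075     ]
p2 [ 0.43743803 -0.41064564  0.075     ]
p3 [ 0.50281221 -0.39475112  0.075     ]
```

Emit:
{"fn": "carry_out", "kwargs": {
  "fingers": [0, 0, 0, 0, 0, 0, 0, 0, 0, 0, 0, 0],
  "travel": [
    [-0.001, -0.034, -0.003],
    [-0.001, -0.034, -0.003],
    [-0.001, -0.034, -0.003],
    [-0.001, -0.034, -0.003],
    [-0.001, -0.034, -0.003],
    [-0.001, -0.034, -0.003],
    [-0.001, -0.034, -0.003],
    [-0.001, -0.034, -0.003],
    [-0.001, -0.034, -0.003],
    [-0.001, -0.034, -0.003],
    [0, 0, 0],
    [0, 0, 0]
  ],
  "delta_rot": [
    [0, 0, -0.2],
    [0, 0, -0.2],
    [0, 0, -0.2],
    [0, 0, -0.2],
    [0, 0, -0.2],
    [0, 0, -0.2],
    [0, 0, -0.2],
    [0, 0, -0.2],
    [0, 0, -0.2],
    [0, 0, -0.2],
    [0, 0, 0],
    [0, 0, 0]
  ]
}}

```text
time_s: 3.92
tool_pos: [0.5005, -0.2959, 0.3264]
tcp_rot: [-3.14, -0.002, 1.638]
ft_force: [-0.3, 0.6, 0.1]
gripper_width: 0.0429
gripper_force: 0.0
```

Run:
```python
from h import *
s=observe();print(s["tool_pos"],s["tcp_rot"])
w=snapshot("wrist");np.save("w2.npy",np.array([s["tool_pos"],s["tcp_rot"]]))
W=cam("wrist",s)
for t,z in(("long_tube",.11),("short_tube",.085),("vial",.065)):
  for d in silhouettes("wrist",t): print(t,round(d["score"],2),d["uv"],onz(W,d["uv"],z).round(3))
cv2.imwrite("pics/w2.png",cv2.resize(w[:,:,::-1],(800,600),interpolation=cv2.INTER_CUBIC))
```

```text
[ 0.50053322 -0.29589449  0.32640523] [-3.14026928e+00 -2.07124581e-03  1.63848194e+00]
long_tube 0.86 [199.5, 174.6] [ 0.439 -0.312  0.11 ]
short_tube 0.84 [253.1, 171.1] [ 0.498 -0.309  0.085]
short_tube 0.71 [262.8, 106.0] [ 0.504 -0.233  0.085]
short_tube 0.55 [244.0, 229.8] [ 0.492 -0.384  0.085]
vial 0.58 [302.2, 169.6] [ 0.559 -0.307  0.065]
```

View pics/w2.png

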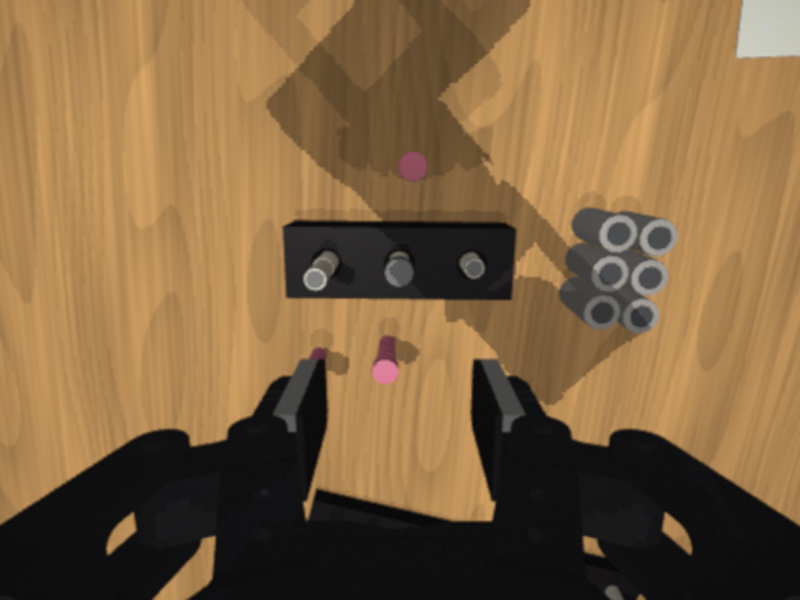

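The wrist picture shows the tops of the long tube (315,280), the short cap (399,271) and the vial (475,268) in the rack. The pink pieces are at (413,166), (385,370) and (318,355).

Run:
```python
from h import *
p,r=np.load("w2.npy");W=cam("wrist",dict(tool_pos=p,tcp_rot=r))
for n,u,z in(("long",(315,280),.11),("short",(399,271),.085),("vial",(475,268),.065),("c1",(284,227),.05),("c2",(515,228),.05),("c3",(513,299),.05),("c4",(286,298),.05)):
  print(n,onz(W,np.array(u)*.64,z).round(4))
```

```text
long [ 0.4413 -0.3167  0.11  ]
short [ 0.5011 -0.3112  0.085 ]
vial [ 0.5617 -0.3088  0.065 ]
c1 [ 0.406  -0.2887  0.05  ]
c2 [ 0.593  -0.2766  0.05  ]
c3 [ 0.5989 -0.336   0.05  ]
c4 [ 0.4084 -0.3482  0.05  ]
```

Emit:
{"fn": "carry_out", "kwargs": {
  "fingers": [0, 0, 0, 0, 0, 0, 0, 0, 0, 0, 0],
  "travel": [
    [-0.0118, -0.004, -0.03],
    [-0.0118, -0.004, -0.03],
    [-0.0118, -0.004, -0.03],
    [-0.0118, -0.004, -0.03],
    [-0.0118, -0.004, -0.03],
    [0, 0, 0],
    [0, 0, -0.027],
    [0, 0, -0.027],
    [0, 0, -0.027],
    [0, 0, -0.027],
    [0, 0, 0]
  ],
  "delta_rot": [
    [0, 0, 0],
    [0, 0, 0],
    [0, 0, 0],
    [0, 0, 0],
    [0, 0, 0],
    [0, 0, 0],
    [0, 0, 0],
    [0, 0, 0],
    [0, 0, 0],
    [0, 0, 0],
    [0, 0, 0]
  ]
}}

```text
time_s: 5.03
tool_pos: [0.4414, -0.3138, 0.0668]
tcp_rot: [-3.138, -0.005, 1.64]
ft_force: [-1.4, 0.1, -0.2]
gripper_width: 0.043
gripper_force: 0.0
```

Emit:
{"fn": "carry_out", "kwargs": {
  "fingers": [0.3, 0.5, 1, 1, 1, 1, 1],
  "travel": [
    [0, 0, 0],
    [0, 0, 0],
    [0, 0, 0],
    [0, 0, 0],
    [0, 0, 0],
    [0, 0, 0],
    [0, 0, 0]
  ],
  "delta_rot": [
    [0, 0, 0],
    [0, 0, 0],
    [0, 0, 0],
    [0, 0, 0],
    [0, 0, 0],
    [0, 0, 0],
    [0, 0, 0]
  ]
}}

```text
time_s: 5.62
tool_pos: [0.4432, -0.3173, 0.0714]
tcp_rot: [3.139, 0.003, 1.639]
ft_force: [0.4, 1.5, 7.9]
gripper_width: 0.0146
gripper_force: 59.1
```

Emit:
{"fn": "carry_out", "kwargs": {
  "fingers": [1, 1, 1, 1, 1, 1],
  "travel": [
    [0, 0, 0.02],
    [0, 0, 0.025],
    [0, 0, 0.025],
    [0, 0, 0.025],
    [0, 0, 0.025],
    [0, 0, 0]
  ],
  "delta_rot": [
    [0, 0, 0],
    [0, 0, 0],
    [0, 0, 0],
    [0, 0, 0],
    [0, 0, 0],
    [0, 0, 0]
  ]
}}

```text
time_s: 6.12
tool_pos: [0.4443, -0.3187, 0.1949]
tcp_rot: [3.134, 0.009, 1.639]
ft_force: [0.8, -0.1, 0.1]
gripper_width: 0.0143
gripper_force: 58.5
```

Emit:
{"fn": "carry_out", "kwargs": {
  "fingers": [1, 1, 1, 1, 1, 1, 1, 1, 1, 1, 1, 1],
  "travel": [
    [0.018, 0.035, 0],
    [0.018, 0.035, 0],
    [0.018, 0.035, 0],
    [0.018, 0.035, 0],
    [0.018, 0.035, 0],
    [0.018, 0.035, 0],
    [0.018, 0.035, 0],
    [0.018, 0.035, 0],
    [0.018, 0.035, 0],
    [0.018, 0.035, 0],
    [0.018, 0.035, 0],
    [0, 0, 0]
  ],
  "delta_rot": [
    [0, 0, 0.4],
    [0, 0, 0.4],
    [0, 0, 0.4],
    [0, 0, 0.4],
    [0, 0, 0.4],
    [0, 0, 0.4],
    [0, 0, 0.4],
    [0, 0, 0.4],
    [0, 0, 0.4],
    [0, 0, 0.4],
    [0, 0, 0],
    [0, 0, 0]
  ]
}}

```text
time_s: 7.12
tool_pos: [0.6426, 0.0754, 0.1894]
tcp_rot: [3.137, -0.002, 1.715]
ft_force: [0.5, -0.5, 0.1]
gripper_width: 0.0148
gripper_force: 58.6
```

Emit:
{"fn": "carry_out", "kwargs": {
  "fingers": [1, 1],
  "travel": [
    [0, 0.01, 0],
    [0, 0, 0]
  ],
  "delta_rot": [
    [0, 0, 0],
    [0, 0, 0]
  ]
}}

```text
time_s: 7.28
tool_pos: [0.639, 0.0802, 0.1888]
tcp_rot: [-3.14, -0.001, 1.71]
ft_force: [-0.3, 0.3, -0.5]
gripper_width: 0.0144
gripper_force: 58.5
```

Run:
```python
from h import *
s=observe();print(s["tool_pos"],s["tcp_rot"],s["gripper_width"],s["ft_force"])
w=snapshot("wrist");np.save("w3.npy",np.array([s["tool_pos"],s["tcp_rot"]]))
b=snapshot("side")
for d in silhouettes("side","long_tube"):print(d["score"],d["uv"])
I=np.hstack([w[100:384,120:400],cv2.resize(b[90:210,180:320],None,fx=284/120,fy=284/120,interpolation=cv2.INTER_CUBIC)])
cv2.imwrite("pics/w3.png",I[:,:,::-1]);print(I.shape)
```

```text
[0.63899482 0.08017936 0.18884537] [-3.14009290e+00 -8.53097585e-04  1.71015450e+00] 0.014405295573500562 [-0.31325199  0.255649   -0.53960259]
0.44 [262.8, 138.9]
(284, 611, 3)
```

View pics/w3.png

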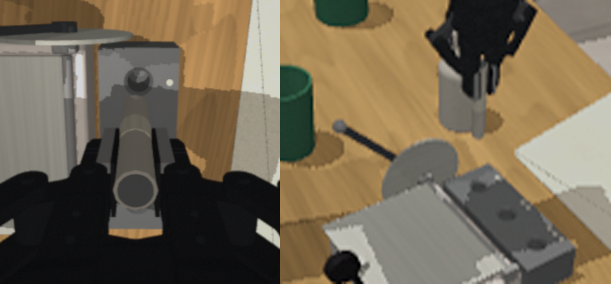

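Wrist view: the tube hangs straight between the fingers, with the one-dot pocket at crop (138,80). Side view: the tube's foot is at crop (478,135), clear above the block.

Run:
```python
from h import *
p,r=np.load("w3.npy");W=cam("wrist",dict(tool_pos=p,tcp_rot=r));B=cam("side")
print(onz(W,(258,180),.05),onz(B,(180+198/2.367,90+135/2.367),.127))
print(tri([W,B],[(258,222),(180+198/2.367,90+135/2.367)]),proj(W,[.641,.08,.127])-[120,100],onz(W,(257,290),.227))
```

```text
[0.64073692 0.08068894 0.05      ] [0.63983311 0.08218545 0.127     ]
[0.63862893 0.07388679 0.13398212] [[139.14359568 107.91390505]] [0.63892684 0.08138498 0.227     ]
```

Emit:
{"fn": "carry_out", "kwargs": {
  "fingers": [1, 1, 1, 1, 1, 1, 1],
  "travel": [
    [0.001, 0, -0.025],
    [0, 0, -0.025],
    [0, 0, -0.02],
    [0, 0, -0.02],
    [0, 0, -0.015],
    [0, 0, -0.01],
    [0, 0, 0]
  ],
  "delta_rot": [
    [0, 0, 0],
    [0, 0, 0],
    [0, 0, 0],
    [0, 0, 0],
    [0, 0, 0],
    [0, 0, 0],
    [0, 0, 0]
  ]
}}

```text
time_s: 8.02
tool_pos: [0.6403, 0.0773, 0.0727]
tcp_rot: [-3.139, -0.0, 1.707]
ft_force: [0.5, -0.2, 0.4]
gripper_width: 0.0146
gripper_force: 58.8
```

Emit:
{"fn": "carry_out", "kwargs": {
  "fingers": [1, 1, 1],
  "travel": [
    [0, 0, -0.003],
    [0, 0, -0.002],
    [0, 0, 0]
  ],
  "delta_rot": [
    [0, 0, 0],
    [0, 0, 0],
    [0, 0, 0]
  ]
}}

```text
time_s: 8.27
tool_pos: [0.6415, 0.078, 0.0715]
tcp_rot: [3.14, 0.001, 1.709]
ft_force: [-1.4, -0.7, 4.4]
gripper_width: 0.0146
gripper_force: 59.4
```

Emit:
{"fn": "carry_out", "kwargs": {
  "fingers": [0.5, 0.2, 0, 0, 0, 0, 0, 0, 0, 0, 0],
  "travel": [
    [0, 0, 0],
    [0, 0, 0],
    [0, 0, 0],
    [0, 0, 0],
    [0, 0, 0.015],
    [0, 0, 0.03],
    [0, 0, 0.035],
    [0, 0, 0.035],
    [0, 0, 0.035],
    [0, 0, 0.03],
    [0, 0, 0]
  ],
  "delta_rot": [
    [0, 0, 0],
    [0, 0, 0],
    [0, 0, 0],
    [0, 0, 0],
    [0, 0, 0],
    [0, 0, 0],
    [0, 0, 0],
    [0, 0, 0],
    [0, 0, 0],
    [0, 0, 0],
    [0, 0, 0]
  ]
}}

```text
time_s: 9.18
tool_pos: [0.6451, 0.0787, 0.2572]
tcp_rot: [3.127, 0.003, 1.709]
ft_force: [0.9, -0.5, 1.2]
gripper_width: 0.0428
gripper_force: 0.0
```

Run:
```python
from h import *
s=observe();print(s["tool_pos"],s["gripper_width"])
w=snapshot("wrist");W=cam("wrist",s)
b=snapshot("side")
print(proj(W,[[.641,.08,.11],[.641,.08,.05]])-[120,100])
I=np.hstack([w[100:384,120:400],cv2.resize(b[90:210,180:320],None,fx=284/120,fy=284/120,interpolation=cv2.INTER_CUBIC)])
cv2.imwrite("pics/w4.png",I[:,:,::-1])
```

```text
[0.64507016 0.07874381 0.25716308] 0.04278528923859115
[[129.03877491  75.67600068]
 [129.19554173  63.51910126]]
```

View pics/w4.png

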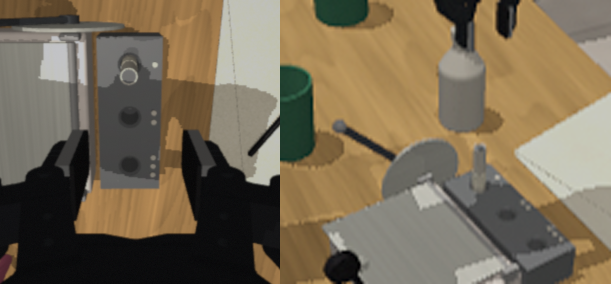

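The picture shows the long tube upright in the one-dot pocket, with its top at (129,75) as predicted. Now the short tube.

Emit:
{"fn": "carry_out", "kwargs": {
  "fingers": [0, 0, 0, 0, 0, 0, 0, 0, 0, 0, 0, 0],
  "travel": [
    [-0.0117, -0.0325, 0],
    [-0.0117, -0.0325, 0],
    [-0.0117, -0.0325, 0],
    [-0.0117, -0.0325, 0],
    [-0.0117, -0.0325, 0],
    [-0.0117, -0.0325, 0],
    [-0.0117, -0.0325, 0],
    [-0.0117, -0.0325, 0],
    [-0.0117, -0.0325, 0],
    [-0.0117, -0.0325, -0.02],
    [-0.0117, -0.0325, -0.02],
    [-0.0117, -0.0325, -0.02]
  ],
  "delta_rot": [
    [0, 0, -0.4],
    [0, 0, -0.4],
    [0, 0, -0.4],
    [0, 0, -0.4],
    [0, 0, -0.4],
    [0, 0, -0.4],
    [0, 0, -0.4],
    [0, 0, -0.4],
    [0, 0, -0.4],
    [0, 0, -0.4],
    [0, 0, 0],
    [0, 0, 0]
  ]
}}

```text
time_s: 10.28
tool_pos: [0.4988, -0.3119, 0.1869]
tcp_rot: [-3.14, -0.002, 1.639]
ft_force: [0.3, 0.1, 0.0]
gripper_width: 0.0426
gripper_force: 0.0
```

Emit:
{"fn": "carry_out", "kwargs": {
  "fingers": [0, 0, 0],
  "travel": [
    [0, 0, 0],
    [0, 0, 0],
    [0, 0, 0]
  ],
  "delta_rot": [
    [0, 0, 0],
    [0, 0, 0],
    [0, 0, 0]
  ]
}}

```text
time_s: 10.53
tool_pos: [0.4998, -0.3105, 0.1878]
tcp_rot: [-3.139, -0.003, 1.638]
ft_force: [0.1, 0.5, 0.7]
gripper_width: 0.0423
gripper_force: 0.0
```

Run:
```python
from h import *
for i in range(2):
  s=observe();print(s["tool_pos"],s["tcp_rot"]);w=snapshot("wrist");W=cam("wrist",s)
for d in silhouettes("wrist","short_tube"):
  print(d["score"],d["uv"],onz(W,d["uv"],.085))
print(proj(W,[.5015,-.312,.085]))
```

```text
[ 0.49975804 -0.31045563  0.187769  ] [-3.13938493e+00 -3.07031292e-03  1.63822256e+00]
[ 0.50041173 -0.31014118  0.18857207] [-3.14049247e+00 -1.79570077e-03  1.63956114e+00]
0.88 [252.1, 184.6] [ 0.49707657 -0.30547353  0.085     ]
0.87 [269.4, 87.3] [ 0.50455784 -0.23337104  0.085     ]
0.63 [242.6, 272.9] [ 0.49431292 -0.38104447  0.085     ]
[[257.2352053  193.16057184]]
```

Emit:
{"fn": "carry_out", "kwargs": {
  "fingers": [0, 0, 0, 0, 0, 0, 0],
  "travel": [
    [0, -0.0015, -0.02],
    [0, 0, -0.03],
    [0, 0, -0.03],
    [0, 0, -0.025],
    [0, 0, -0.015],
    [0, 0, -0.008],
    [0, 0, 0]
  ],
  "delta_rot": [
    [0, 0, 0],
    [0, 0, 0],
    [0, 0, 0],
    [0, 0, 0],
    [0, 0, 0],
    [0, 0, 0],
    [0, 0, 0]
  ]
}}

```text
time_s: 11.27
tool_pos: [0.5004, -0.3112, 0.0601]
tcp_rot: [-3.14, -0.002, 1.641]
ft_force: [0.4, -0.9, 0.2]
gripper_width: 0.0425
gripper_force: 0.0
```

Emit:
{"fn": "carry_out", "kwargs": {
  "fingers": [0.3, 0.5, 1, 1, 1, 1, 1],
  "travel": [
    [0, 0, 0],
    [0, 0, 0],
    [0, 0, 0],
    [0, 0, 0],
    [0, 0, 0],
    [0, 0, 0],
    [0, 0, 0]
  ],
  "delta_rot": [
    [0, 0, 0],
    [0, 0, 0],
    [0, 0, 0],
    [0, 0, 0],
    [0, 0, 0],
    [0, 0, 0],
    [0, 0, 0]
  ]
}}

```text
time_s: 11.85
tool_pos: [0.5016, -0.3137, 0.0629]
tcp_rot: [3.139, 0.002, 1.639]
ft_force: [0.4, -0.0, 7.2]
gripper_width: 0.0196
gripper_force: 59.0
```

Emit:
{"fn": "carry_out", "kwargs": {
  "fingers": [1, 1, 1, 1, 1, 1],
  "travel": [
    [0, 0, 0.02],
    [0, 0, 0.025],
    [0, 0, 0.025],
    [0, 0, 0.025],
    [0, 0, 0.025],
    [0, 0, 0]
  ],
  "delta_rot": [
    [0, 0, 0],
    [0, 0, 0],
    [0, 0, 0],
    [0, 0, 0],
    [0, 0, 0],
    [0, 0, 0]
  ]
}}

```text
time_s: 12.35
tool_pos: [0.5029, -0.3149, 0.1866]
tcp_rot: [3.135, 0.008, 1.639]
ft_force: [0.5, -0.9, -0.2]
gripper_width: 0.0198
gripper_force: 59.0
```

Emit:
{"fn": "carry_out", "kwargs": {
  "fingers": [1, 1, 1, 1, 1, 1, 1, 1, 1, 1, 1, 1],
  "travel": [
    [0.0135, 0.0303, 0],
    [0.0135, 0.0303, 0],
    [0.0135, 0.0303, 0],
    [0.0135, 0.0303, 0],
    [0.0135, 0.0303, 0],
    [0.0135, 0.0303, 0],
    [0.0135, 0.0303, 0],
    [0.0135, 0.0303, 0],
    [0.0135, 0.0303, 0],
    [0.0135, 0.0303, 0],
    [0.0135, 0.0303, 0],
    [0, 0, 0]
  ],
  "delta_rot": [
    [0, 0, 0.4],
    [0, 0, 0.4],
    [0, 0, 0.4],
    [0, 0, 0.4],
    [0, 0, 0.4],
    [0, 0, 0.4],
    [0, 0, 0.4],
    [0, 0, 0.4],
    [0, 0, 0.4],
    [0, 0, 0.4],
    [0, 0, 0],
    [0, 0, 0]
  ]
}}

```text
time_s: 13.35
tool_pos: [0.6505, 0.0263, 0.1807]
tcp_rot: [3.14, -0.002, 1.714]
ft_force: [0.1, -1.7, 0.1]
gripper_width: 0.0201
gripper_force: 59.0
```

Emit:
{"fn": "carry_out", "kwargs": {
  "fingers": [1, 1],
  "travel": [
    [0, 0, 0],
    [0, 0, 0]
  ],
  "delta_rot": [
    [0, 0, 0],
    [0, 0, 0]
  ]
}}

```text
time_s: 13.52
tool_pos: [0.6483, 0.0204, 0.1805]
tcp_rot: [-3.14, 0.0, 1.71]
ft_force: [0.3, -0.0, 0.4]
gripper_width: 0.0199
gripper_force: 59.0
```

Run:
```python
from h import *
s=observe();print(s["tool_pos"],s["gripper_width"])
w=snapshot("wrist");W=cam("wrist",s)
b=snapshot("side");B=cam("side")
print(proj(W,[[.649,.021,.13],[.649,.021,.05]])-[120,100],(proj(B,[[.649,.021,.13]])-[180,90])*2.367+[280,0])
I=np.hstack([w[100:384,120:400],cv2.resize(b[90:210,180:320],None,fx=284/120,fy=284/120,interpolation=cv2.INTER_CUBIC)])
cv2.imwrite("pics/w5.png",I[:,:,::-1])
```

```text
[0.64825393 0.0204143  0.18051128] 0.01990634186075937
[[137.53289215 112.06781968]
 [136.99010227  81.83549139]] [[508.72845779 161.03344437]]
```

View pics/w5.png

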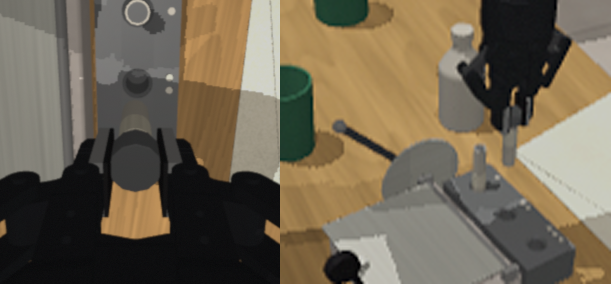

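The short tube hangs straight, its foot at crop (510,162) against 509,161 predicted, with the two-dot pocket at (137,83). Lowering.

Emit:
{"fn": "carry_out", "kwargs": {
  "fingers": [1, 1, 1, 1, 1, 1, 1],
  "travel": [
    [0, 0, -0.025],
    [0, 0, -0.025],
    [0, 0, -0.02],
    [0, 0, -0.02],
    [0, 0, -0.015],
    [0, 0, -0.01],
    [0, 0, 0]
  ],
  "delta_rot": [
    [0, 0, 0],
    [0, 0, 0],
    [0, 0, 0],
    [0, 0, 0],
    [0, 0, 0],
    [0, 0, 0],
    [0, 0, 0]
  ]
}}

```text
time_s: 14.2
tool_pos: [0.6481, 0.0192, 0.0643]
tcp_rot: [-3.139, -0.001, 1.707]
ft_force: [0.3, -0.2, -0.6]
gripper_width: 0.0194
gripper_force: 59.0
```

Emit:
{"fn": "carry_out", "kwargs": {
  "fingers": [1, 1, 1],
  "travel": [
    [0, 0, -0.003],
    [0, 0, -0.002],
    [0, 0, 0]
  ],
  "delta_rot": [
    [0, 0, 0],
    [0, 0, 0],
    [0, 0, 0]
  ]
}}

```text
time_s: 14.45
tool_pos: [0.6496, 0.02, 0.063]
tcp_rot: [3.14, 0.001, 1.709]
ft_force: [-0.4, -0.0, 2.0]
gripper_width: 0.0197
gripper_force: 59.3
```

Emit:
{"fn": "carry_out", "kwargs": {
  "fingers": [1, 0.4, 0.2, 0, 0, 0, 0, 0, 0, 0, 0, 0],
  "travel": [
    [0, 0, -0.001],
    [0, 0, 0],
    [0, 0, 0],
    [0, 0, 0],
    [0, 0, 0],
    [0, 0, 0.015],
    [0, 0, 0.03],
    [0, 0, 0.035],
    [0, 0, 0.035],
    [0, 0, 0.035],
    [0, 0, 0.03],
    [0, 0, 0]
  ],
  "delta_rot": [
    [0, 0, 0],
    [0, 0, 0],
    [0, 0, 0],
    [0, 0, 0],
    [0, 0, 0],
    [0, 0, 0],
    [0, 0, 0],
    [0, 0, 0],
    [0, 0, 0],
    [0, 0, 0],
    [0, 0, 0],
    [0, 0, 0]
  ]
}}

```text
time_s: 15.45
tool_pos: [0.6532, 0.0202, 0.2481]
tcp_rot: [3.128, 0.004, 1.709]
ft_force: [1.9, 0.6, 0.6]
gripper_width: 0.043
gripper_force: 0.0
```

Run:
```python
from h import *
s=observe();print(s["tool_pos"],s["tcp_rot"],s["gripper_width"],s["joints"])
w=snapshot("wrist");W=cam("wrist",s)
b=snapshot("side");B=cam("side")
print(proj(W,[[.649,.021,.085],[.649,.021,.05],[.641,.08,.11]])-[120,100])
I=np.hstack([w[100:384,120:400],cv2.resize(b[90:210,180:320],None,fx=284/120,fy=284/120,interpolation=cv2.INTER_CUBIC)])
cv2.imwrite("pics/w6.png",I[:,:,::-1])
```

```text
[0.65318873 0.02015556 0.24807638] [3.12767289 0.00387073 1.70915412] 0.04295151821943638 [-1.39881683e-01  5.44263493e-01  1.34942424e+00  1.07698980e-04
  1.23345740e+00 -2.78301328e-01]
[[128.97812996  72.21352797]
 [129.09238953  65.24169299]
 [128.86543884   7.74518472]]
```

View pics/w6.png

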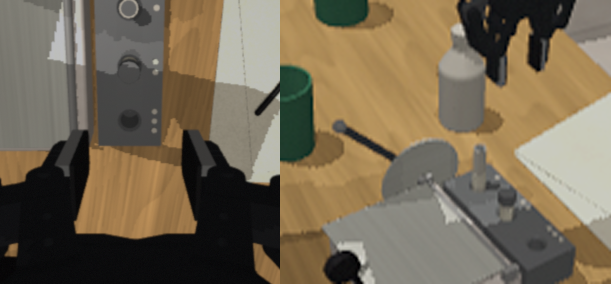

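Both tubes are seated: the cap is at (129,70) and the long tube's top at (128,8), both as predicted. Next is the flap: move over the thumb disc while turning 90°.

Emit:
{"fn": "carry_out", "kwargs": {
  "fingers": [0, 0, 0, 0, 0, 0, 0, 0, 0, 0, 0, 0],
  "travel": [
    [-0.018, -0.0025, 0],
    [-0.018, -0.0025, 0],
    [-0.018, -0.0025, 0],
    [-0.018, -0.0025, 0],
    [-0.018, -0.0025, 0],
    [-0.018, -0.0025, 0],
    [-0.018, -0.0025, 0],
    [-0.018, -0.0025, -0.01],
    [-0.018, -0.0025, -0.01],
    [-0.018, -0.0025, -0.01],
    [-0.018, -0.0025, -0.01],
    [-0.018, -0.0025, -0.01]
  ],
  "delta_rot": [
    [0, 0, 7],
    [0, 0, 7],
    [0, 0, 7],
    [0, 0, 7],
    [0, 0, 7],
    [0, 0, 7],
    [0, 0, 7],
    [0, 0, 7],
    [0, 0, 7],
    [0, 0, 7],
    [0, 0, 7],
    [0, 0, 7]
  ]
}}

```text
time_s: 16.55
tool_pos: [0.4306, -0.0091, 0.1884]
tcp_rot: [3.14, -0.004, -3.102]
ft_force: [-0.1, -0.6, 0.3]
gripper_width: 0.0428
gripper_force: 0.0
```

Emit:
{"fn": "carry_out", "kwargs": {
  "fingers": [0, 0, 0, 0],
  "travel": [
    [0, 0, 0],
    [0, 0, 0],
    [0, 0, 0],
    [0, 0, 0]
  ],
  "delta_rot": [
    [0, 0, 6],
    [0, 0, 0],
    [0, 0, 0],
    [0, 0, 0]
  ]
}}

```text
time_s: 16.88
tool_pos: [0.4335, -0.0095, 0.1899]
tcp_rot: [3.141, -0.0, -3.006]
ft_force: [-0.1, 0.2, 0.8]
gripper_width: 0.0424
gripper_force: 0.0
```

Run:
```python
from h import *
s=observe();print(s["tool_pos"],s["tcp_rot"],s["joints"])
w=snapshot("wrist");W=cam("wrist",s)
b=snapshot("scene");b=snapshot("side")
print(proj(W,[[.4327,-.010,.08],[.479,.1062,.176]])*1.5625)
for n in("flap_grip","set_tip"):print(n,[(round(d["score"],2),d["uv"]) for d in silhouettes("wrist",n)])
cv2.imwrite("pics/w7.png",cv2.resize(w[:,:,::-1],(800,600)))
```

```text
[ 0.43346416 -0.00954195  0.18992697] [ 3.14144113e+00 -2.30223274e-04 -3.00571279e+00] [-2.80938840e-01  3.40611179e-01  1.93991779e+00  5.97617528e-05
  8.61335542e-01 -1.98765395e+00]
[[396.77440972 293.43209787]
 [700.91220096 528.31365593]]
flap_grip [(0.76, [256.5, 243.1])]
set_tip [(0.61, [431.9, 339.6])]
```

View pics/w7.png

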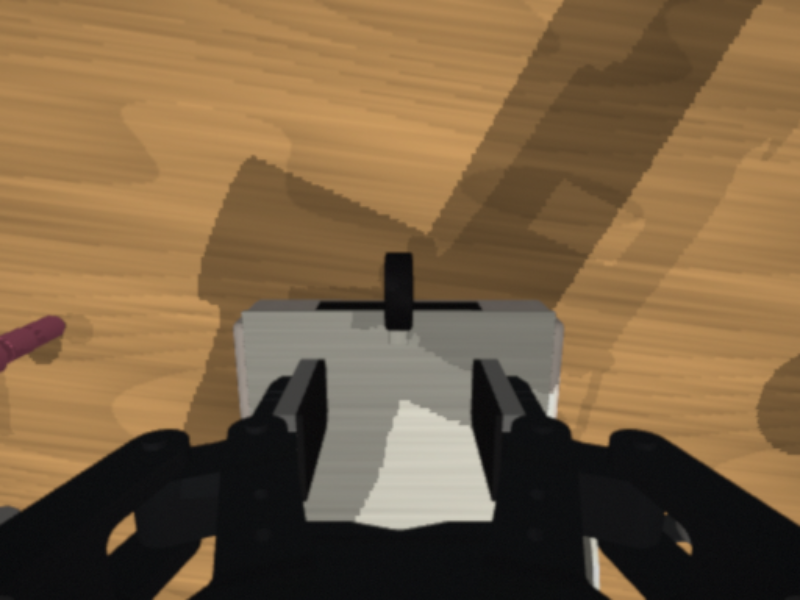

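The disc is at (399,292) against (397,293) predicted, square between the fingers. Descending and gripping.

Emit:
{"fn": "carry_out", "kwargs": {
  "fingers": [0, 0, 0, 0, 0, 0, 0, 0],
  "travel": [
    [0, 0, -0.02],
    [0, 0, -0.025],
    [0, 0, -0.025],
    [0, 0, -0.02],
    [0, 0, -0.015],
    [0, 0, -0.01],
    [0, 0, -0.008],
    [0, 0, 0]
  ],
  "delta_rot": [
    [0, 0, 0],
    [0, 0, 0],
    [0, 0, 0],
    [0, 0, 0],
    [0, 0, 0],
    [0, 0, 0],
    [0, 0, 0],
    [0, 0, 0]
  ]
}}

```text
time_s: 17.8
tool_pos: [0.4327, -0.0094, 0.0661]
tcp_rot: [3.141, -0.002, -3.004]
ft_force: [0.0, -0.9, 0.8]
gripper_width: 0.0427
gripper_force: 0.0
```

Emit:
{"fn": "carry_out", "kwargs": {
  "fingers": [0.2, 0.4, 0.6, 1, 1, 1, 1, 1, 1],
  "travel": [
    [0, 0, 0],
    [0, 0, 0],
    [0, 0, 0],
    [0, 0, 0],
    [0, 0, 0],
    [0, 0, 0],
    [0, 0, 0],
    [0, 0, 0],
    [0, 0, 0]
  ],
  "delta_rot": [
    [0, 0, 0],
    [0, 0, 0],
    [0, 0, 0],
    [0, 0, 0],
    [0, 0, 0],
    [0, 0, 0],
    [0, 0, 0],
    [0, 0, 0],
    [0, 0, 0]
  ]
}}

```text
time_s: 18.55
tool_pos: [0.4337, -0.0098, 0.0681]
tcp_rot: [-3.141, 0.002, -3.004]
ft_force: [-0.7, -1.4, 6.7]
gripper_width: 0.013
gripper_force: 59.1
```

Run:
```python
from h import *
s=observe();print(s["tool_pos"],s["tcp_rot"],s["ft_force"])
yaw=.1393;x=np.array([np.cos(yaw),np.sin(yaw),0]);z=np.array([0,0,1])
th=.846;P=lambda t:x*(-.160*np.cos(t)+.018*np.sin(t))+z*(.160*np.sin(t)+.018*np.cos(t))
N=18
for i in range(N):print((P((i+1)*th/N)-P(i*th/N)).round(4))
```

```text
[ 0.43365535 -0.00975753  0.0681083 ] [-3.14074562e+00  1.79979554e-03 -3.00383593e+00] [-0.68640409 -1.3874132   6.68247625]
[0.001  0.0001 0.0075]
[0.0014 0.0002 0.0074]
[0.0017 0.0002 0.0074]
[0.002  0.0003 0.0073]
[0.0024 0.0003 0.0072]
[0.0027 0.0004 0.0071]
[0.003  0.0004 0.0069]
[0.0034 0.0005 0.0068]
[0.0037 0.0005 0.0066]
[0.004  0.0006 0.0064]
[0.0043 0.0006 0.0062]
[0.0046 0.0006 0.006 ]
[0.0048 0.0007 0.0058]
[0.0051 0.0007 0.0056]
[0.0053 0.0007 0.0053]
[0.0056 0.0008 0.005 ]
[0.0058 0.0008 0.0048]
[0.006  0.0008 0.0045]
```

Emit:
{"fn": "carry_out", "kwargs": {
  "fingers": [1, 1, 1, 1, 1, 1, 1, 1, 1, 1],
  "travel": [
    [0.001, 0.0001, 0.0075],
    [0.0014, 0.0002, 0.0074],
    [0.0017, 0.0002, 0.0074],
    [0.002, 0.0003, 0.0073],
    [0.0024, 0.0003, 0.0072],
    [0.0027, 0.0004, 0.0071],
    [0.003, 0.0004, 0.0069],
    [0.0034, 0.0005, 0.0068],
    [0.0037, 0.0005, 0.0066],
    [0, 0, 0]
  ],
  "delta_rot": [
    [0, 0, 0],
    [0, 0, 0],
    [0, 0, 0],
    [0, 0, 0],
    [0, 0, 0],
    [0, 0, 0],
    [0, 0, 0],
    [0, 0, 0],
    [0, 0, 0],
    [0, 0, 0]
  ]
}}

```text
time_s: 19.38
tool_pos: [0.4575, -0.0066, 0.1329]
tcp_rot: [-3.14, 0.006, -3.004]
ft_force: [7.0, 1.7, -8.6]
gripper_width: 0.0132
gripper_force: 58.9
```

Emit:
{"fn": "carry_out", "kwargs": {
  "fingers": [1, 1, 1, 1, 1, 1, 1, 1, 1],
  "travel": [
    [0.004, 0.0006, 0.0064],
    [0.0043, 0.0006, 0.0062],
    [0.0046, 0.0006, 0.006],
    [0.0048, 0.0007, 0.0058],
    [0.0051, 0.0007, 0.0056],
    [0.0053, 0.0007, 0.0053],
    [0.0056, 0.0008, 0.005],
    [0, 0, 0],
    [0, 0, 0]
  ],
  "delta_rot": [
    [0, 0, 0],
    [0, 0, 0],
    [0, 0, 0],
    [0, 0, 0],
    [0, 0, 0],
    [0, 0, 0],
    [0, 0, 0],
    [0, 0, 0],
    [0, 0, 0]
  ]
}}

```text
time_s: 20.13
tool_pos: [0.49, -0.0021, 0.1716]
tcp_rot: [-3.14, 0.004, -3.004]
ft_force: [7.4, -1.1, -13.4]
gripper_width: 0.0131
gripper_force: 59.3
```

Run:
```python
from h import *
s=observe();print(s["tool_pos"],s["tcp_rot"],s["ft_force"])
a=snapshot("scene");b=snapshot("side");np.savez("fin.npz",a=a,b=b)
I=np.hstack([cv2.resize(a[130:230,200:330],(520,400),interpolation=cv2.INTER_CUBIC)[:, :400],cv2.resize(b[90:240,180:330],(400,400),interpolation=cv2.INTER_CUBIC)])
cv2.imwrite("pics/w8.png",I[:,:,::-1])
```

```text
[ 0.48998767 -0.00209641  0.17156479] [-3.14048471  0.00381083 -3.0037478 ] [  7.43684783  -1.05090845 -13.4270976 ]
```

View pics/w8.png

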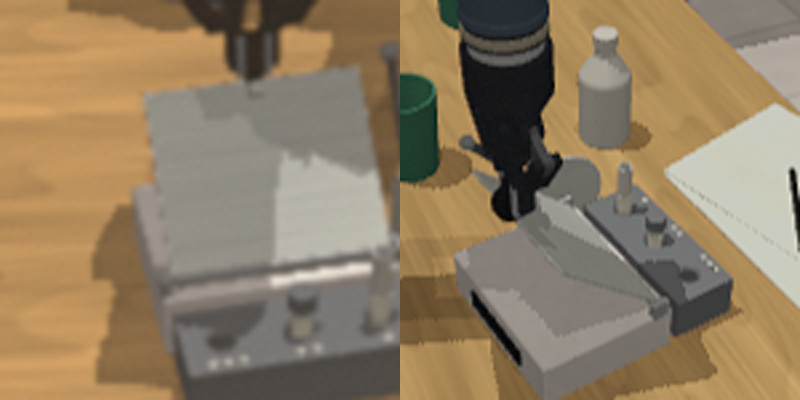

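The picture shows the flap raised by the gripped disc, with both tubes standing. I'll now measure the remaining angle numerically.

```bash
cat > m.py <<'E'
from h import *
yaw=.1393;x=np.array([np.cos(yaw),np.sin(yaw),0]);y=np.array([-x[1],x[0],0]);z=np.array([0,0,1.]);o=np.array([.5695,.0094,0])
H=o+.022*x+.062*z
def fp(t,a,b,c): return H+x*(a*np.cos(t)+c*np.sin(t))+y*b+z*(-a*np.sin(t)+c*np.cos(t))
def prof(img,C,t,off,n=40,y0=-.08,y1=-.03,bar=False):
    # mean gradient (normal to line) along the predicted front edge
    P=np.array([fp(t,-.145,b,.002) for b in np.linspace(y0,y1,n)]);u=proj(C,P)+off
    return cv2.remap(img,u[:,0].astype(np.float32)[:,None],u[:,1].astype(np.float32)[:,None],cv2.INTER_LINEAR).reshape(n,-1).mean(0)
E
python3 - <<'E'
from m import *
p,r=np.load("w1.npy");W=cam("wrist",dict(tool_pos=p,tcp_rot=r));A=cam("scene");B=cam("side")
for u in((313,190),(326,382)):
    q=onz(W,np.array(u)*.64,.064)-o;print("edge x_r",q@x,q@y)
w1=cv2.resize(cv2.imread("pics/w1.png"),(512,384),interpolation=cv2.INTER_AREA)[:,:,::-1]
f=np.load("fin.npz");ab=np.load("ab.npz")
def ball(im,C,g,rad):
    s=cv2.cvtColor(np.ascontiguousarray(im),cv2.COLOR_RGB2HSV)[:,:,1].astype(np.float32)
    s=cv2.resize(s,None,fx=8,fy=8,interpolation=cv2.INTER_CUBIC);best=None
    yy,xx=np.mgrid[:s.shape[0],:s.shape[1]]
    k=int(np.ceil(rad*8*1.7));g8=(np.array(g)+.5)*8
    sub=s[int(g8[1])-64:int(g8[1])+64,int(g8[0])-64:int(g8[0])+64]
    R=np.hypot(*np.mgrid[-k:k+1,-k:k+1]);K=np.where(R<=rad*8,-1./(R<=rad*8).sum(),np.where(R<=rad*8*1.5,1./((R>rad*8)&(R<=rad*8*1.5)).sum(),0)).astype(np.float32)
    o_=cv2.filter2D(sub,-1,K);v,u=np.unravel_index(o_.argmax(),o_.shape)
    return np.array([int(g8[0])-64+u,int(g8[1])-64+v])/8-.5+1/16
def dep(C,X):return (C[1]@X+C[2])[2]
X=np.array([.4787,.106,.176])
us=[]
for n,im,C,g in(("w",w1,W,np.array((355,158))*.64),("a",ab["a"],A,fullA((517,34))),("b",ab["b"],B,fullB((153,108)))):
    rad=.008*C[0][0,0]/dep(C,X);u=ball(im,C,g,rad);us.append(u);print(n,g,u,rad)
T=tri([W,A,B],us);T2=tri([W,B],us[::2]);
for q in(T,T2):print(q,(q-o)@x,(q-o)@y,[np.linalg.norm(proj(C,q)[0]-u).round(2) for C,u in zip((W,A,B),us)])
for t in(.80,.82,.84,.86,.88):print(t,[(proj(C,fp(t,-.15,.108,.002))[0]-u).round(2) for C,u in zip((W,A,B),us)])
print("side edge profile")
for t in np.arange(.66,.86,.01):print(round(t,2),prof(f["b"],B,t,[0,0]).round(0),proj(B,[fp(t,-.145,-.085,.002)])[0].round(1))
E
```

```text
edge x_r -0.12112048263379024 0.0849413556031474
edge x_r -0.12319688144621915 -0.08733562370902144
w [227.2  101.12] [226.6875 101.3125] 8.441991215189312
a [297.4125 142.325 ] [297.0625 142.1875] 2.5932108658661823
b [204.97277677 142.92196007] [204.5625 142.8125] 3.046442478939449
[0.47849409 0.10614416 0.17654217] -0.07669145426858955 0.10844320140089242 [np.float64(0.65), np.float64(0.04), np.float64(0.26)]
[0.47849099 0.10621187 0.17657691] -0.07668512510188415 0.10851068741990916 [np.float64(0.68), np.float64(0.07), np.float64(0.24)]
0.8 [array([-4.64,  0.47]), array([-0.56,  0.77]), array([-0.96,  2.35])]
0.82 [array([-2.55,  0.37]), array([-0.34,  0.59]), array([-0.29,  1.45])]
0.84 [array([-0.39,  0.27]), array([-0.12,  0.42]), array([0.41, 0.56])]
0.86 [array([1.85, 0.17]), array([0.11, 0.28]), array([ 1.11, -0.32])]
0.88 [array([4.15, 0.07]), array([0.35, 0.15]), array([ 1.83, -1.19])]
side edge profile
0.66 [133. 127. 120.] [238.5 195.6]
0.67 [133. 127. 120.] [238.8 195.2]
0.68 [134. 127. 120.] [239.2 194.7]
0.69 [133. 126. 120.] [239.5 194.2]
0.7 [130. 124. 117.] [239.8 193.7]
0.71 [126. 121. 115.] [240.2 193.2]
0.72 [126. 123. 116.] [240.5 192.7]
0.73 [127. 126. 119.] [240.8 192.2]
0.74 [124. 123. 115.] [241.2 191.8]
0.75 [118. 117. 109.] [241.6 191.3]
0.76 [114. 113. 107.] [241.9 190.8]
0.77 [114. 113. 106.] [242.3 190.3]
0.78 [114. 113. 106.] [242.6 189.8]
0.79 [113. 112. 105.] [243.  189.4]
0.8 [114. 113. 106.] [243.4 188.9]
0.81 [118. 117. 110.] [243.8 188.4]
0.82 [121. 119. 113.] [244.1 187.9]
0.83 [120. 118. 112.] [244.5 187.5]
0.84 [118. 117. 110.] [244.9 187. ]
0.85 [117. 116. 109.] [245.3 186.5]
```

Emit:
{"fn": "carry_out", "kwargs": {
  "fingers": [1, 1, 1, 1, 1, 1],
  "travel": [
    [0.0058, 0.0008, 0.0048],
    [0.006, 0.0008, 0.0045],
    [0, 0, 0],
    [0, 0, 0],
    [0, 0, 0],
    [0, 0, 0]
  ],
  "delta_rot": [
    [0, 0, 0],
    [0, 0, 0],
    [0, 0, 0],
    [0, 0, 0],
    [0, 0, 0],
    [0, 0, 0]
  ]
}}

```text
time_s: 20.73
tool_pos: [0.5009, -0.0006, 0.1803]
tcp_rot: [-3.141, 0.002, -3.004]
ft_force: [7.9, -1.8, -15.0]
gripper_width: 0.0131
gripper_force: 59.2
```

```bash
cat > e.py <<'E'
from m import *
B=cam("side")
ps=[];im=0
for i in range(6):
    s=observe();ps.append(s["tool_pos"]);im=im+snapshot("side").astype(np.float32)/6
print(np.mean(ps,0),s["ft_force"],s["gripper_width"])
np.save("side_last.npy",im)
d=np.mean(ps,0)+[-.001,0,.0119]-H;print("kin",np.arctan2(d[2],-d@x)-np.arctan2(18,160),np.hypot(d[2],d@x))
for nm,c,t0 in(("front",.002,.0),):
    # scan lines: predicted top edge at theta; print mean RGB
    print([(round(t,3),prof(im,B,t,[0,0],y0=-.082,y1=-.04).round(0).tolist()) for t in np.arange(.74,.92,.01)])
# direct slide: hypothesis tests with both front-face edges
def line(t,c,a=-.145,y0=-.082,y1=-.04,sh=0):
    u0=proj(B,[fp(t,a,b,c) for b in np.linspace(y0,y1,40)]);u1=proj(B,[fp(t+.001,a,b,c) for b in np.linspace(y0,y1,40)])
    n=(u1-u0);n/=np.linalg.norm(n,axis=1)[:,None];u=(u0+n*sh).astype(np.float32)
    return cv2.remap(im,u[:,:1].copy(),u[:,1:].copy(),cv2.INTER_LINEAR).reshape(40,3).mean(0)
ts=np.arange(.76,.93,.005)
for c in(.002,-.002):
    g=[np.abs(line(t,c,sh=.5)-line(t,c,sh=-.5)).sum() for t in ts];print("c",c,[(round(t,3),round(float(v))) for t,v in zip(ts,g)])
E
python3 e.py
```

```text
[ 0.50085404 -0.00062994  0.18029822] [  6.5881821   -1.40529256 -15.34553573] 0.013177822014942633
kin 0.8417535033261592 0.15963295897144306
[(np.float64(0.74), [133.0, 126.0, 120.0]), (np.float64(0.75), [133.0, 126.0, 120.0]), (np.float64(0.76), [133.0, 126.0, 120.0]), (np.float64(0.77), [133.0, 126.0, 120.0]), (np.float64(0.78), [132.0, 125.0, 119.0]), (np.float64(0.79), [129.0, 123.0, 116.0]), (np.float64(0.8), [128.0, 125.0, 118.0]), (np.float64(0.81), [131.0, 129.0, 121.0]), (np.float64(0.82), [128.0, 126.0, 119.0]), (np.float64(0.83), [120.0, 118.0, 111.0]), (np.float64(0.84), [114.0, 112.0, 106.0]), (np.float64(0.85), [112.0, 111.0, 104.0]), (np.float64(0.86), [111.0, 110.0, 103.0]), (np.float64(0.87), [111.0, 110.0, 103.0]), (np.float64(0.88), [114.0, 113.0, 106.0]), (np.float64(0.89), [117.0, 115.0, 108.0]), (np.float64(0.9), [117.0, 115.0, 108.0]), (np.float64(0.91), [115.0, 114.0, 107.0]), (np.float64(0.92), [115.0, 113.0, 107.0])]
c 0.002 [(np.float64(0.76), 0), (np.float64(0.765), 0), (np.float64(0.77), 3), (np.float64(0.775), 7), (np.float64(0.78), 10), (np.float64(0.
[... 843 characters left out ...]
785), 0), (np.float64(0.79), 0), (np.float64(0.795), 1), (np.float64(0.8), 5), (np.float64(0.805), 9), (np.float64(0.81), 11), (np.float64(0.815), 9), (np.float64(0.82), 3), (np.float64(0.825), 8), (np.float64(0.83), 14), (np.float64(0.835), 10), (np.float64(0.84), 3), (np.float64(0.845), 20), (np.float64(0.85), 34), (np.float64(0.855), 38), (np.float64(0.86), 33), (np.float64(0.865), 22), (np.float64(0.87), 13), (np.float64(0.875), 7), (np.float64(0.88), 6), (np.float64(0.885), 4), (np.float64(0.89), 1), (np.float64(0.895), 4), (np.float64(0.9), 10), (np.float64(0.905), 13), (np.float64(0.91), 13), (np.float64(0.915), 9), (np.float64(0.92), 4), (np.float64(0.925), 2), (np.float64(0.93), 5)]
```

```bash
cat > e2.py <<'E'
from m import *
B=cam("side");f=np.load("ab.npz")
imgs={"flat":f["b"].astype(np.float32),"up":np.load("side_last.npy")}
def line(im,t,c,a,y0,y1,sh):
    b=np.linspace(y0,y1,60)
    u0=proj(B,[fp(t,a,q,c) for q in b]);u1=proj(B,[fp(t+.001,a,q,c) for q in b])
    n=u1-u0;n/=np.linalg.norm(n,axis=1)[:,None];u=(u0+n*sh).astype(np.float32)
    return cv2.remap(im,u[:,:1].copy(),u[:,1:].copy(),cv2.INTER_LINEAR).reshape(-1,3).mean(0)
for k,ts,yr in(("flat",np.arange(-.06,.06,.004),[(-.08,-.03),(.03,.08)]),("up",np.arange(.78,.88,.004),[(-.08,-.06),(-.06,-.04),(-.04,-.03)])):
  for y0,y1 in yr:
    g=[np.abs(line(imgs[k],t,.002,-.145,y0,y1,.5)-line(imgs[k],t,.002,-.145,y0,y1,-.5)).sum() for t in ts]
    print(k,y0,[(round(float(t),3),int(v)) for t,v in zip(ts,g)])
# px per rad, and the pocket centres' offset in side
print(np.linalg.norm(proj(B,[fp(.84,-.145,-.06,.002)])-proj(B,[fp(.83,-.145,-.06,.002)])))
print([proj(B,o+.08*x+b*y+.05*z)[0]-fullB(q) for b,q in((.06,(274,161)),(0,(297,185)),(-.06,(323,211)))])
E
python3 e2.py
```

```text
flat -0.08 [(-0.06, 114), (-0.056, 128), (-0.052, 141), (-0.048, 153), (-0.044, 162), (-0.04, 168), (-0.036, 171), (-0.032, 170), (-0.028, 166), (-0.024, 160), (-0.02, 150), (-0.016, 137), (-0.012, 124), (-0.008, 109), (-0.004, 94), (0.0, 78), (0.004, 64), (0.008, 50), (0.012, 37), (0.016, 26), (0.02, 17), (0.024, 9), (0.028, 3), (0.032, 1), (0.036, 4), (0.04, 6), (0.044, 7), (0.048, 7), (0.052, 7), (0.056, 7)]
flat 0.03 [(-0.06, 34), (-0.056, 39), (-0.052, 44), (-0.048, 51), (-0.044, 56), (-0.04, 62), (-0.036, 69), (-0.032, 73), (-0.028, 77), (-0.024, 80), (-0.02, 83), (-0.016, 85), (-0.012, 85), (-0.008, 84), (-0.004, 83), (0.0, 81), (0.004, 79), (0.008, 76), (0.012, 73), (0.016, 68), (0.02, 64), (0.024, 60), (0.028, 56), (0.032, 52), (0.036, 48), (0.04, 44), (0.044, 39), (0.048, 33), (0.052, 27), (0.056, 21)]
up -0.08 [(0.78, 14), (0.784, 14), (0.788, 9), (0.792, 3), (0.796, 10), (0.8, 19), (0.804, 22), (0.808, 17), (0.812, 4), (0.816, 11), (0.82, 25), (0.824, 34), (0.828, 35), (0.832, 29), (0.836, 20), (0.84, 10), (0.844, 3), (0.848, 0), (0.852, 0), (0.856, 0), (0.86, 0), (0.864, 0), (0.868, 0), (0.872, 0), (0.876, 1)]
up -0.06 [(0.78, 7), (0.784, 7), (0.788, 6), (0.792, 3), (0.796, 4), (0.8, 7), (0.804, 7), (0.808, 3), (0.812, 7), (0.816, 20), (0.82, 32), (0.824, 40), (0.828, 42), (0.832, 38), (0.836, 31), (0.84, 24), (0.844, 18), (0.848, 15), (0.852, 13), (0.856, 10), (0.86, 5), (0.864, 1), (0.868, 9), (0.872, 18), (0.876, 25)]
up -0.04 [(0.78, 20), (0.784, 26), (0.788, 29), (0.792, 28), (0.796, 23), (0.8, 16), (0.804, 11), (0.808, 8), (0.812, 10), (0.816, 14), (0.82, 20), (0.824, 25), (0.828, 26), (0.832, 23), (0.836, 18), (0.84, 11), (0.844, 5), (0.848, 1), (0.852, 1), (0.856, 3), (0.86, 5), (0.864, 7), (0.868, 9), (0.872, 10), (0.876, 9)]
0.6019535636342358
[array([-0.67912023, -0.79086504]), array([-0.21504586, -0.86931899]), array([-0.40642326, -1.1168518 ])]
```

```bash
cat > e3.py <<'E'
from m import *
p,r=np.load("w1.npy");W=cam("wrist",dict(tool_pos=p,tcp_rot=r))
w=cv2.cvtColor(cv2.imread("pics/w1.png"),cv2.COLOR_BGR2HSV)[:,:,1].astype(float)
w=cv2.GaussianBlur(w,(0,0),1.2)
for nm,z,a,b,rows in(("block back",.05,(593,180),(583,365),range(185,365,4)),("flap front",.062,(313,192),(327,378),range(200,370,4))):
    U=[]
    for v in rows:
        c=a[0]+(b[0]-a[0])*(v-a[1])/(b[1]-a[1]);i=np.arange(int(c)-8,int(c)+9);g=np.gradient(w[v,i]);g=np.abs(g)
        U.append((i[g.argmax()] ,v))
    U=np.array(U,float);k=np.polyfit(U[:,1],U[:,0],1)
    for _ in range(5):
        e=U[:,0]-np.polyval(k,U[:,1]);m=abs(e)<2;k=np.polyfit(U[m,1],U[m,0],1)
    P=[onz(W,np.array((np.polyval(k,v),v))*.64,z) for v in(rows[0],rows[-1])];d=P[0]-P[1]
    print(nm,m.sum(),len(m),e[m].std().round(2),"yaw",np.arctan2(-d[0],d[1]),[((q-o)@x).round(4) for q in P])
E
python3 e3.py
```

```text
block back 45 45 0.3 yaw 0.13695426862451732 [np.float64(0.1163), np.float64(0.1159)]
flap front 39 43 0.34 yaw 0.13906591183470488 [np.float64(-0.1245), np.float64(-0.1245)]
```

Emit:
{"fn": "carry_out", "kwargs": {
  "fingers": [1, 1, 1, 1, 1, 1],
  "travel": [
    [0.0025, 0.0003, 0.0007],
    [0, 0, 0],
    [0, 0, 0],
    [0, 0, 0],
    [0, 0, 0],
    [0, 0, 0]
  ],
  "delta_rot": [
    [0, 0, 0],
    [0, 0, 0],
    [0, 0, 0],
    [0, 0, 0],
    [0, 0, 0],
    [0, 0, 0]
  ]
}}

```text
time_s: 21.53
tool_pos: [0.5017, -0.0005, 0.1809]
tcp_rot: [-3.141, -0.002, -3.003]
ft_force: [4.3, -3.7, -13.7]
gripper_width: 0.0133
gripper_force: 59.4
```

```bash
sed -i 's/\.022\*x/.0205*x/' m.py; python3 e.py | grep -v "^\[(np\|^c"; python3 e2.py | grep up
python3 - <<'E'
from m import *
A=cam("scene");B=cam("side")
print([(proj(B,fp(t,-.15,.108,.002))[0]-[204.56,142.81]).round(2) for t in(.84,.85,.86)])
# ball again in the current side picture, and least-squares angle
im=np.load("side_last.npy").astype(np.uint8);s=cv2.cvtColor(im,cv2.COLOR_RGB2HSV)[:,:,1]
print(s[136:150,198:213])
E
```

```text
[ 5.01724996e-01 -4.84916202e-04  1.80906270e-01] [  5.83682106  -2.94970637 -12.32340193] 0.012696918411077784
kin 0.8562100255065765 0.15876687360936037
up -0.08 [(0.78, 1), (0.784, 3), (0.788, 6), (0.792, 9), (0.796, 11), (0.8, 11), (0.804, 7), (0.808, 3), (0.812, 8), (0.816, 14), (0.82, 15), (0.824, 10), (0.828, 1), (0.832, 12), (0.836, 23), (0.84, 30), (0.844, 30), (0.848, 25), (0.852, 17), (0.856, 8), (0.86, 3), (0.864, 0), (0.868, 1), (0.872, 0), (0.876, 1)]
up -0.06 [(0.78, 0), (0.784, 3), (0.788, 8), (0.792, 14), (0.796, 17), (0.8, 15), (0.804, 7), (0.808, 5), (0.812, 16), (0.816, 23), (0.82, 23), (0.824, 13), (0.828, 3), (0.832, 23), (0.836, 39), (0.84, 49), (0.844, 50), (0.848, 45), (0.852, 36), (0.856, 26), (0.86, 19), (0.864, 14), (0.868, 11), (0.872, 9), (0.876, 5)]
up -0.04 [(0.78, 0), (0.784, 0), (0.788, 0), (0.792, 0), (0.796, 1), (0.8, 3), (0.804, 5), (0.808, 9), (0.812, 14), (0.816, 19), (0.82, 24), (0.824, 29), (0.828, 34), (0.832, 37), (0.836, 38), (0.84, 36), (0.844, 30), (0.848, 22), (0.852, 14), (0.856, 7), (0.86, 3), (0.864, 0), (0.868, 1), (0.872, 1), (0.876
[... 256 characters left out ...]
5 125]
 [126 124 128 128 130 130 130 128 128 128 130 128 128 127 126]
 [128 126 129 128 128 120 104 101 110 130 129 127 128 126 125]
 [128 126 127 130 117  69   6   9  22 116 128 128 127 125 127]
 [128 125 127 135  86   5   5   5   6  61 126 130 128 127 125]
 [128 127 128 133  44   3   7   7   3   6 112 126 126 128 126]
 [128 128 128 129  69   3   5   8   9   3  42  34 113 125 127]
 [132 132 131 127 121  72   0   3  11  14  26  45  57  93 128]
 [135 134 135 131 134 123 111 112 106  61  46  39  32  39  62]
 [134 134 133 135 135 133 133 127 127 127 122  68  26  26  26]
 [133 134 132 134 133 135 134 129 127 129 130 128  83  26  26]
 [135 135 133 134 133 134 135 133 132 127 128 122  39  58   5]]
```

Emit:
{"fn": "carry_out", "kwargs": {
  "fingers": [1, 1, 1, 1, 1, 1, 1, 1],
  "travel": [
    [0.0004, 0.0001, 0.0003],
    [0, 0, 0],
    [0, 0, 0],
    [0, 0, 0],
    [0, 0, 0],
    [0, 0, 0],
    [0, 0, 0],
    [0, 0, 0]
  ],
  "delta_rot": [
    [0, 0, 0],
    [0, 0, 0],
    [0, 0, 0],
    [0, 0, 0],
    [0, 0, 0],
    [0, 0, 0],
    [0, 0, 0],
    [0, 0, 0]
  ]
}}

```text
time_s: 22.5
tool_pos: [0.5019, -0.0004, 0.1811]
tcp_rot: [-3.141, -0.002, -3.003]
ft_force: [5.0, -3.6, -13.6]
gripper_width: 0.0133
gripper_force: 59.3
```

```bash
python3 -c "
from plant import *
s=observe();print(s['tool_pos'],s['ft_force'],s['gripper_force'],abs(s['qvel']).max())
print(sign_off())"
```

```text
[ 5.01913525e-01 -4.36539815e-04  1.81057676e-01] [  4.96083926  -3.6211433  -13.62654832] 59.32008147239685 0.0015912926541114358
the job is handed in; nothing more can be done
None
```

The job is handed in at 22.5 s: the long tube stands in the one-dot pocket, the short capped tube in the two-dot pocket, and the flap is held at about 0.85 rad, matching the set arm (about 0.85 rad) to within roughly 0.01 rad by my measurement.

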